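# Nest the steel beakers and hold the dry-storage chest open

## Robot

A 7-joint arm with a two-finger parallel gripper is mounted at the origin on the work surface. World frame = base frame: x ahead of the robot, y to its left, z up, the work surface at z = 0. Lengths are in m, angles in rad, forces in N, time in s.
With the tool pointing down it reaches from about 0.35 to 0.9 m from the base axis. Payload 7.2 kg.
Tool frame: the origin (TCP) lies on the front face of the gripper's body, between the roots of the fingers; the fingertips stand tip_extent ahead of it and the grasp point (between the pads) lies 54 mm ahead of it (tip_extent is the distance from the TCP to the fingertips, in m); z points along the fingers, y is the direction in which the jaws open and shut (so a half turn about z gives the same grasp; the last joint's range is limited). The gripper opens to 85 mm and grips with 20 to 120 N. Pads are 22 mm wide; open, the fingers measure 114 mm over their backs; the gripper's body (76 mm by 85 mm) begins 54 mm behind the grasp point. The pads swing forward as they close: fully open they stand 13 mm farther back than shut.
Start: joints at [-1.407, 0.411, -0.013, 1.596, 0.006, 1.134, -0.082], TCP at [0.144, 0.608, 0.304] pointing down, gripper open.
Joint ranges: [-2.95, 2.95], [-0.29, 1.99], [-1.47, 1.44], [0.14, 2.54], [-1.03, 4.17], [0.13, 1.85], [-2.86, 2.86]. Speed limits (rad/s): [2.39, 2.39, 3.01, 3.01, 3.14, 3.14, 3.14].

## Interface

Orientations are given as a 3x3 rotation matrix whose columns are the frame's x, y, z axes.
In Python, from station import get_obs, read_camera, close_job, tip_extent gives the robot as it stands.
- The arm moves only by the shell command python3 -m jog 'ROWS' [OPENING] [FORCE]. ROWS is JSON, a list of rows, each a list of 2 entries, a list of its own where there are three numbers: the shift along the tool's x, y, z scaled (see below), then the turn, a rotation vector about the tool's x, y, z scaled (see below). A call has 1 to 20 rows; each row is the pose to reach, as a shift and turn from the pose commanded when the call began, along the tool's axes at that moment; what a row does not reach only later rows make up. The controller multiplies each number of a shift by 0.12 m and each number of a turn by 0.5 rad. A row lasts 1/8 s, in which the tool goes at most 62.5 mm and 10.7 degrees, less where a joint would pass 70% of its speed; a pose out of reach is approached as far as the arm can. A call with a number of a shift or a turn outside -1 to 1 is refused whole. A call with a gripper value outside its range is refused whole. OPENING is the finger opening in mm, from 0 to 85.4, set as the call begins (- or left out, the last holds). The fingers move at their own pace and stop on an object; FORCE is the grip in N (left out, the last holds). Time passes only in rows, so rows that repeat a pose let the fingers close. It gives the time, the measured TCP pose, the force and the opening at its end, in the units of the state.
- get_obs(): the state, without advancing time (a new reading comes with each control period).
- read_camera(name): name is "scene" or "top" or "wrist"; returns a dict with "frame" (400x640x3 uint8, red, green, blue), "range_z" (400x640 float32, m along the optical axis (not along the pixel's ray), 0 where there is no reading), "vfov" (degrees; the focal length in pixels is half the picture's height over the tangent of half this angle, whatever the lens; pixels are square), "cx", "cy" (the principal point, pixels), "position" and "attitude" of the camera in the world. Camera axes: x right, y up, looking along -z (the intrinsics and any distortion apply to the point x, -y, -z); pixel columns grow to the right and rows downward; lengths in m; the calibration is good to about 2 mm. A picture is of the moment at which its call begins.
- close_job(): hands the job in, once; it reports no verdict.
The state is a dict: "time_s": time; "qpos": joint angles; "qvel": joint speeds; "joint_efforts": joint torques, N m; "ee_pos": TCP position; "tcp_rot": TCP orientation; "ft_force": force on the tool from outside, world axes, zero at the start; "torque": the same for the moment, N m; "finger_gap": finger opening in m.
Only numpy, scipy, OpenCV 4.12 (cv2) and the standard library are available. Lean on these libraries where they do the work, as an engineer would, in place of code of your own. Each camera call takes 0.05 s, during which the arm holds its last target.

## Task

Get the three open steel beakers ready for dry storage on the bench: set (do not drop) the medium one inside the wide one and the narrow one inside the medium one, all upright and resting on each other's floors. Then use its bar to raise the lid of the white dry-storage chest (it falls shut if let go) and hold it still at 45 degrees open so that a colleague can put the nest in: finish while still holding the lid there, and leave the other things on the bench where they are.

Things in the scene. Friction and masses are not known exactly. Their poses are not given: they have to be found in the camera images.
- wide_c (a point): Centre (half-way up) of the widest steel beaker: a plain open straight-walled round cup, outer diameter 92 mm, 50 mm high, wall 3 mm, floor 4 mm, about 0.2 kg, standing on the bench. z is its axis, up. The three beakers stand a hand's width apart to the robot's right, in any order, with a glass jar among them.
- medium_c (a point): Centre (half-way up) of the medium steel beaker: same make, outer diameter 60 mm, 78 mm high, wall 3 mm, floor 4 mm, about 0.12 kg. z is its axis, up. Nested in the wide one, its rim stands 32 mm above the wide one's rim and its centre 18 mm above the wide one's centre.
- narrow_c (a point): Centre (half-way up) of the narrow, tallest steel beaker: same make, outer diameter 38 mm, 106 mm high, wall 3 mm, floor 4 mm, about 0.08 kg. z is its axis, up. Nested in the medium one, its rim stands 32 mm above the medium one's rim and its centre 18 mm above the medium one's centre.
- chest: White open-topped dry-storage chest, fixed on the bench to the robot's left: 200 mm deep (its x), 240 mm wide (its y), 135 mm high, under a grey lid. Origin at the centre of its underside; its x points from the front, where the bar is, to the hinge at the back; z up. On its front is a round white dial.
- chest_lid (a joint): Opening angle of the chest's lid in rad: 0 shut (level, as it starts), 0.785 = 45 degrees, stop at 1.25. The lid weighs about 0.6 kg and falls shut from any angle; about 3 N upwards at the bar carries it.
- lid_bar (a point): Middle of the lid's handle: a round steel bar 12 mm in diameter and 120 mm long, level and parallel to the hinge, held by a bracket at each end 45 mm in front of the lid's and the chest's front face, at the height of the lid's middle plane (141 mm above the bench when shut). It lies 245 mm from the hinge axis and moves with the lid about it. The lid is 10 mm thick; a raised panel adds 3 mm on top. The point's x, y and z axes turn with the lid; when shut they are the chest's.
- lid_hinge (a point): Middle of the lid's hinge axis at the back of the chest's rim, 141 mm above the bench; fixed. The axis runs along the chest's y; opening lifts the bar up and then back towards the hinge.
- jar: Bystander: closed glass jar with a steel cap, 60 mm in diameter, 70 mm high, among the beakers. Origin at the centre of its underside.
- reagent: Bystander: small amber bottle with a black cap, 58 mm in diameter, 98 mm high, beyond the beakers. Origin at the centre of its underside.
- tipbox: Bystander: grey box with a clear cover, 87 x 122 mm, 63 mm high, beyond the beakers. Origin at the centre of its underside.
- dishes: Bystander: two stacked round glass dishes, 90 mm in diameter, 30 mm high together, between the beakers and the chest on the near side. Origin at the centre of the underside.
- tweezers: Bystander: steel tweezers lying flat to the right of the beakers, 130 mm long, 8 mm high. Origin at the middle of the underside, x along them.
- weight: Bystander: small brass cylinder, 36 mm in diameter, 32 mm high, to the right of the beakers. Origin at the centre of its underside.
There are look-alikes about, which are no part of the job. What is shaped like the part that bears wide_c but blue or green is not meant.

How it is judged:
On the way, in this order (a step that is already met when the one before it is completed fails the run):
1. the three beakers stand nested on the bench, let go of (horizontal distance between medium_c and wide_c below 0.017 m and horizontal distance between narrow_c and medium_c below 0.012 m and z of medium_c in the frame of wide_c between 0.012 and 0.024 m and z of narrow_c in the frame of medium_c between 0.012 and 0.024 m and height (world z) of wide_c between 0.021 and 0.029 m and angle between each of wide_c, medium_c, narrow_c's own z axis and vertical below 0.1 rad and contact force between the fingers and wide below 0.05 N and contact force between the fingers and medium below 0.05 N and contact force between the fingers and narrow below 0.05 N), for 0.3 s.
2. the fingers have raised the lid at least 20 degrees, the nest standing (horizontal distance between medium_c and wide_c below 0.017 m and horizontal distance between narrow_c and medium_c below 0.012 m and z of medium_c in the frame of wide_c between 0.012 and 0.024 m and z of narrow_c in the frame of medium_c between 0.012 and 0.024 m and height (world z) of wide_c between 0.021 and 0.029 m and angle between each of wide_c, medium_c, narrow_c's own z axis and vertical below 0.1 rad and value of joint chest_lid above 0.349 rad and contact force between the fingers and chest above 0.5 N), for 0.1 s.
At the end, for the whole second after the job is handed in: Fingers hold the lid still (under 0.06 rad/s, at least 0.5 N) 45 degrees open, within 7, nothing else propping it; medium beaker in the wide one, narrow in the medium, each on the next one's floor (within 6 mm), upright within 0.1 rad, the wide one on the bench, not touched by the fingers (all of step 1 and value of joint chest_lid between 0.6631 and 0.9074 rad and velocity of joint chest_lid between -0.06 and 0.06 rad/s and contact force between the fingers and chest above 0.5 N and contact force between each of wide, jar, reagent, tipbox, dishes, tweezers, weight and chest below 0.05 N); the arm keeps its last pose, push and grip.
It fails at once if another thing on the bench moved more than 30 mm (distance of any of jar, reagent, tipbox, dishes, tweezers, weight from where it was at the start of the episode above 0.03 m).
It fails at once if a beaker is dropped (falls free at over 0.7 m/s) ((linear speed of medium above 0.7 m/s and contact force between the fingers and medium below 0.01 N) or (linear speed of narrow above 0.7 m/s and contact force between the fingers and narrow below 0.01 N)).
It also fails if it takes over 67 s, if anything falls off the work surface, if the arm or the gripper's body presses on something with over 40 N, if the wrist force passes 120 N, or if a joint passes its speed limit or range.

## Working session

There is one attempt and no reset: what is moved stays moved. The work goes in short steps, Python scripts to look and compute and a shell command to move; the robot and the scene stay as the last step left them, time stands still between calls to the robot, and variables do not carry over. Pictures are saved under pics/ and viewed, and the job is handed in when it is done.

```bash
ls; mkdir -p pics; cat > h.py <<'E'
import numpy as np, cv2
from station import get_obs, read_camera, close_job, tip_extent
E
python3 - <<'E'
from h import *
o=get_obs(); print({k:np.round(v,3).tolist() for k,v in o.items()}); print(tip_extent if not callable(tip_extent) else tip_extent())
for n in ["scene","top","wrist"]:
    c=read_camera(n); cv2.imwrite(f"pics/{n}0.png",c["frame"][:,:,::-1]); np.savez(f"{n}0.npz",**c)
    print(n,{k:(np.round(v,3).tolist() if not isinstance(v,str) else v) for k,v in c.items() if k not in("frame","range_z")})
E
```

```text
pics
{'time_s': 0.0, 'qpos': [-1.407, 0.412, -0.013, 1.597, 0.006, 1.134, -0.082], 'qvel': [-0.0, -0.001, 0.0, -0.001, 0.001, 0.002, 0.001], 'joint_efforts': [-0.0, -60.061, 0.682, -29.941, 0.014, 0.011, 0.0], 'ee_pos': [0.144, 0.608, 0.303], 'tcp_rot': [[-0.973, 0.23, -0.0], [0.23, 0.973, -0.002], [-0.0, -0.002, -1.0]], 'ft_force': [-0.691, 0.664, -0.215], 'torque': [-0.001, 0.016, 0.033], 'finger_gap': 0.085}
0.0726
scene {'vfov': 55.476, 'cx': 323.071, 'cy': 195.037, 'position': [1.052, -0.313, 0.814], 'attitude': [[0.386, -0.707, 0.593], [0.923, 0.293, -0.251], [0.004, 0.644, 0.765]]}
top {'vfov': 52.211, 'cx': 326.42, 'cy': 197.151, 'position': [0.275, -0.073, 1.324], 'attitude': [[0.0, 0.983, -0.184], [-1.0, -0.003, -0.017], [-0.018, 0.184, 0.983]]}
wrist {'vfov': 66.928, 'cx': 314.548, 'cy': 198.637, 'position': [0.076, 0.624, 0.373], 'attitude': [[0.23, -0.936, -0.268], [0.973, 0.221, 0.064], [-0.001, -0.275, 0.961]]}
```

View pics/scene0.png

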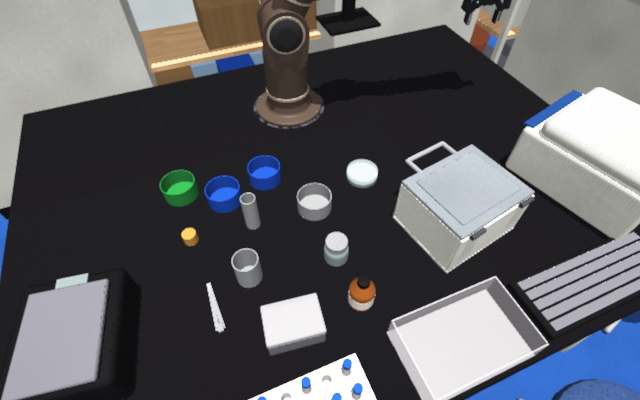

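View pics/top0.png

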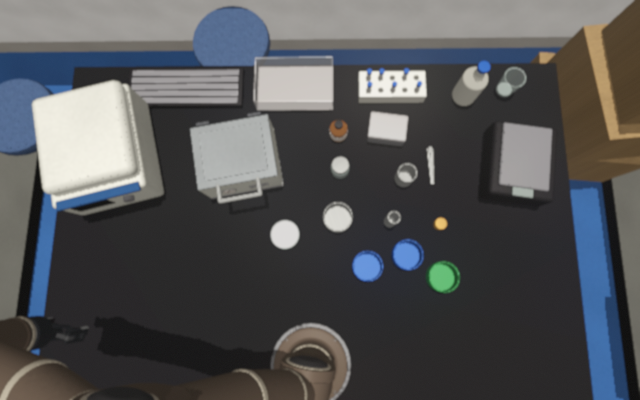

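View pics/wrist0.png

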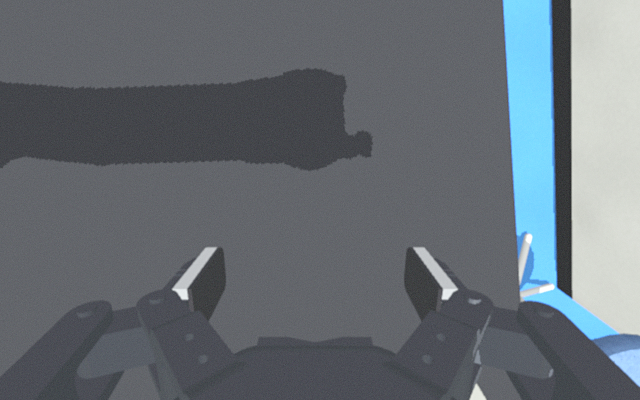

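Scene view shows the steel beakers: wide at (314,201), medium at (247,267), narrow at (250,211). In the top view they are at (338,217), (407,175) and (393,218). Look-alikes for the wide one are blue cups at top (368,266) and (408,255), and a green cup at (444,277). The dishes (285,234) and jar (340,167) could also confuse. I choose the uncoloured steel cup at (338,217).

```bash
cat >> h.py <<'E'
def cloud(c):
    f=200/np.tan(np.radians(float(c["vfov"]))/2); v,u=np.mgrid[0:400,0:640]
    d=c["range_z"].astype(float); P=np.stack([(u-c["cx"])/f*d,-(v-c["cy"])/f*d,-d],-1)
    W=P@np.array(c["attitude"]).T+np.array(c["position"]); W[d<=0]=np.nan
    return W
def circ(p):
    A=np.c_[2*p,np.ones(len(p))]; s=np.linalg.lstsq(A,(p**2).sum(1),rcond=None)[0]
    return s[:2],np.sqrt(s[2]+s[:2]@s[:2])
E
python3 - <<'E'
from h import *
T=dict(np.load("top0.npz")); S=dict(np.load("scene0.npz"))
WT=cloud(T); WS=cloud(S)
print("bench z", [np.round(np.nanmedian(W[...,2][np.abs(W[...,2])<.02]),4) for W in (WT,WS)])
names=dict(wide=(338,217),medium=(407,175),narrow=(393,218),jar=(340,167),dishes=(285,234),blue1=(368,266),blue2=(408,255),weight=(441,224),reagent=(339,131),tipbox=(388,128))
for n,(u,v) in names.items():
    c=WT[v-3:v+4,u-3:u+4].reshape(-1,3); c=np.nanmedian(c,0)[:2]
    for nm,W in(("top",WT),("scene",WS)):
        p=W.reshape(-1,3); m=(np.hypot(*(p[:,:2]-c).T)<.065)&(p[:,2]>.012)
        q=p[m]; 
        if len(q)==0: print(n,nm,"none");continue
        h=np.percentile(q[:,2],98)
        r=q[q[:,2]>h-.006]; cc,R=circ(r[:,:2])
        print(n,nm,len(q),"h",round(h,3),"c",cc.round(4),"R",round(R,4),"bbox",q[:,:2].min(0).round(3),q[:,:2].max(0).round(3))
def crop(c,u0,v0,u1,v1,k,fn):
    cv2.imwrite(fn,cv2.resize(c["frame"][v0:v1,u0:u1,::-1],None,fx=k,fy=k,interpolation=cv2.INTER_CUBIC))
crop(T,180,95,480,305,2.6,"pics/tc.png"); crop(S,140,130,560,320,1.9,"pics/sc.png")
E
```

```text
bench z [np.float64(-0.0013), np.float64(-0.0002)]
wide top 167 h 0.053 c [ 0.4512 -0.0853] R 0.044 bbox [ 0.406 -0.131] [ 0.495 -0.04 ]
wide scene 672 h 0.051 c [ 0.4538 -0.0845] R 0.0444 bbox [ 0.407 -0.131] [ 0.5   -0.039]
medium top 250 h 0.079 c [ 0.5856 -0.3037] R 0.0283 bbox [ 0.555 -0.332] [ 0.615 -0.273]
medium scene 805 h 0.079 c [ 0.5886 -0.303 ] R 0.0282 bbox [ 0.558 -0.332] [ 0.618 -0.274]
narrow top 152 h 0.109 c [ 0.441  -0.2536] R 0.0175 bbox [ 0.423 -0.273] [ 0.46  -0.235]
narrow scene 498 h 0.107 c [ 0.4437 -0.2529] R 0.0174 bbox [ 0.424 -0.272] [ 0.464 -0.235]
jar top 305 h 0.074 c [ 0.6143 -0.0942] R 0.0183 bbox [ 0.584 -0.121] [ 0.641 -0.065]
jar scene 676 h 0.072 c [ 0.6172 -0.0935] R 0.019 bbox [ 0.589 -0.123] [ 0.646 -0.066]
dishes top 627 h 0.034 c [0.3983 0.0843] R 0.0315 bbox [0.354 0.04 ] [0.441 0.127]
dishes scene 665 h 0.032 c [0.4015 0.0841] R 0.032 bbox [0.357 0.04 ] [0.447 0.129]
blue1 top 140 h 0.052 c [ 0.2981 -0.1769] R 0.0442 bbox [ 0.252 -0.222] [ 0.344 -0.132]
blue1 scene 634 h 0.051 c [ 0.301  -0.1757] R 0.0441 bbox [ 0.254 -0.222] [ 0.348 -0.131]
blue2 top 202 h 0.053 c [ 0.3327 -0.3023] R 0.0442 bbox [ 0.289 -0.347] [ 0.378 -0.257]
blue2 scene 700 h 0.051 c [ 0.3352 -0.3014] R 0.0444 bbox [ 0.288 -0.347] [ 0.382 -0.256]
weight top 115 h 0.035 c [ 0.4311 -0.4128] R 0.0124 bbox [ 0.414 -0.43 ] [ 0.449 -0.394]
weight scene 205 h 0.034 c [ 0.4336 -0.4113] R 0.0129 bbox [ 0.415 -0.429] [ 0.452 -0.394]
reagent top 310 h 0.098 c [ 0.7402 -0.0895] R 0.0097 bbox [ 0.711 -0.118] [ 0.768 -0.062]
reagent scene 778 h 0.099 c [ 0.7433 -0.089 ] R 0.0097 bbox [ 0.716 -0.118] [ 0.772 -0.061]
tipbox top 1047 h 0.066 c [ 0.7426 -0.2503] R 0.0407 bbox [ 0.694 -0.31 ] [ 0.791 -0.186]
tipbox scene 2635 h 0.065 c [ 0.7449 -0.2502] R 0.0411 bbox [ 0.699 -0.312] [ 0.795 -0.186]
```

View pics/tc.png

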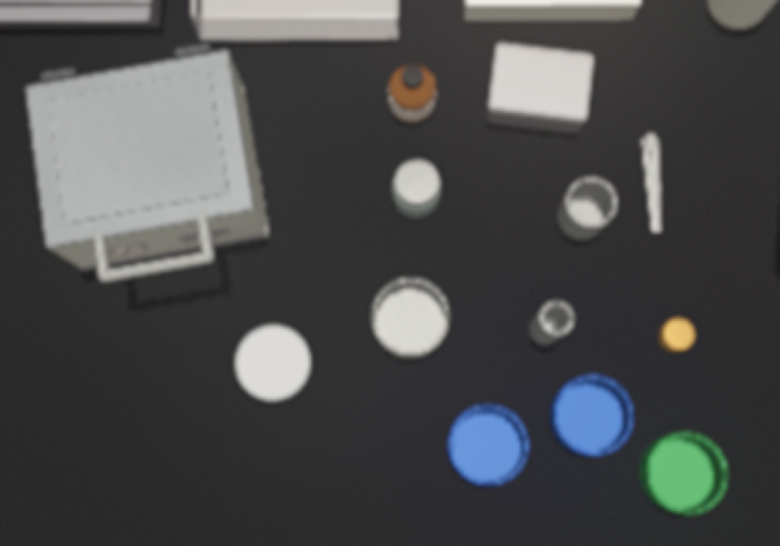

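View pics/sc.png

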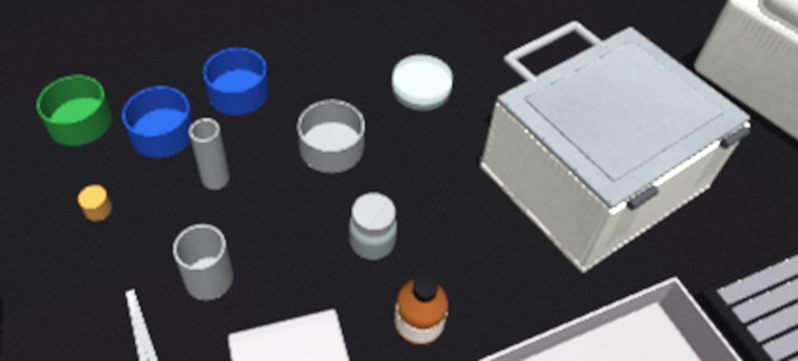

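```bash
python3 - <<'E'
from h import *
for n in("top","scene"):
    C=dict(np.load(n+"0.npz")); W=cloud(C); p=W.reshape(-1,3)
    m=(p[:,2]>.128)&(p[:,2]<.165)&(p[:,0]>.35)&(p[:,0]<.9)&(p[:,1]>.02)&(p[:,1]<.5)
    q=p[m]
    # bar = in front; raster clusters
    img=np.zeros((600,500),np.uint8)
    ij=((q[:,:2]-[.3,0])/.001).astype(int); img[ij[:,0],ij[:,1]]=255
    img=cv2.dilate(img,np.ones((7,7))); 
    big=cv2.erode(cv2.morphologyEx(img,cv2.MORPH_OPEN,np.ones((45,45))),np.ones((7,7)))
    cs=max(cv2.findContours(big,0,1)[0],key=cv2.contourArea)
    r=cv2.minAreaRect(cs); print(n,"lid rect c(x,y)",[.3+r[0][1]*.001,r[0][0]*.001],r[1],r[2], "z",np.median(q[:,2]))
    b=cv2.boxPoints(r); print((b[:,::-1]*.001+[.3,0]).round(3).tolist())
    cv2.imwrite(f"pics/lid_{n}.png",np.hstack([img[::-1,::-1],big[::-1,::-1]])[:, :])
# wrist fingers in tool frame
C=dict(np.load("wrist0.npz")); W=cloud(C); o=get_obs(); R=np.array(o["tcp_rot"]); q=(W.reshape(-1,3)-o["ee_pos"])@R
m=(q[:,2]<.15)&(q[:,2]>.02)
for s in(-1,1):
    f=q[m&(q[:,1]*s>.02)]; print(len(f), f.min(0).round(4),f.max(0).round(4), np.percentile(f[:,2],[90,98,99.5]).round(4))
E
```

```text
top lid rect c(x,y) [0.6398999023437499, 0.23009484863281252] (209.63758850097656, 240.10711669921875) 79.48737335205078 z 0.14619713743483964
[[0.559, 0.093], [0.515, 0.329], [0.721, 0.367], [0.765, 0.131]]
scene lid rect c(x,y) [0.6449223022460937, 0.23055636596679688] (211.0083465576172, 240.6315460205078) 79.4319839477539 z 0.1473246247597304
[[0.563, 0.093], [0.519, 0.329], [0.727, 0.368], [0.771, 0.132]]
2648 [-0.0121 -0.0566  0.0201] [ 0.0115 -0.0419  0.0597] [0.0525 0.0574 0.0588]
2646 [-0.0127  0.0422  0.02  ] [0.0115 0.0566 0.0597] [0.0523 0.0572 0.0589]
```

View pics/lid_scene.png

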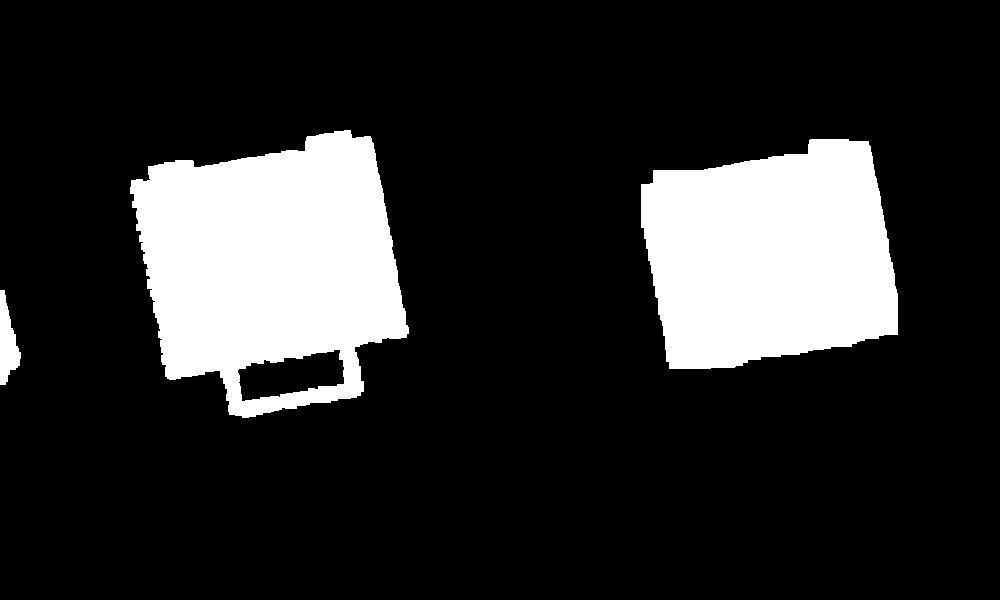

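View pics/lid_top.png

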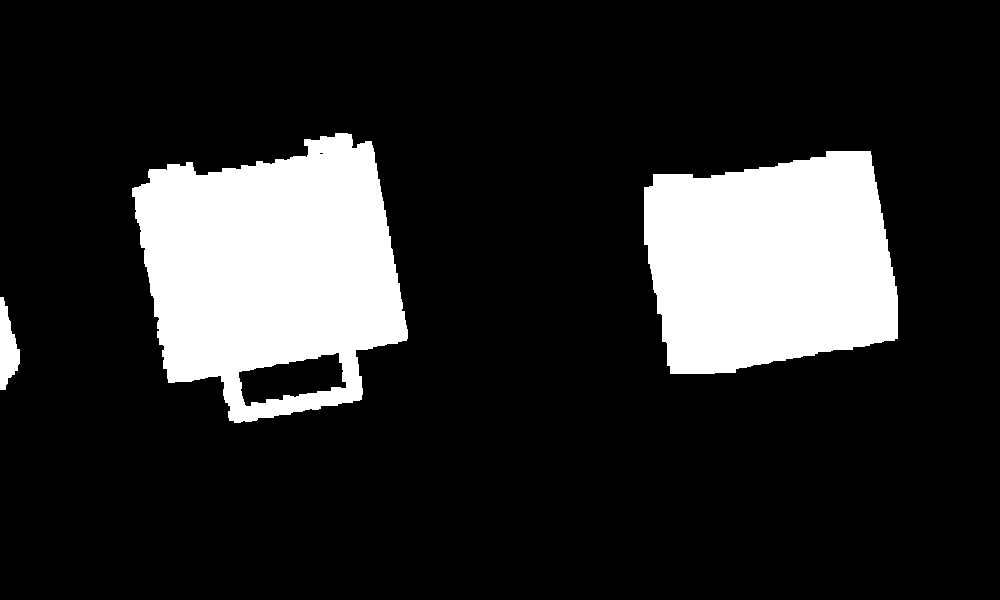

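Fingertips stand 59.7 mm ahead of the TCP when open (72.6 shut). I first square the tool with the world: tool x = -X, y = +Y, z = -Z.

```bash
python3 -m jog '[[[-0.3,-0.3,0],[0,0,-0.25]],[[-0.6,-0.6,0],[0,0,-0.466]],[[-0.6,-0.6,0],[0,0,-0.466]]]' 85 30; python3 -c "
from h import *
o=get_obs();print(o['time_s'],np.round(o['tcp_rot'],4).tolist(),np.round(o['qpos'],3))"
```

```text
time_s: 0.52
ee_pos: [0.2002, 0.5185, 0.304]
tcp_rot: [[-1.0, 0.003, 0.001], [0.003, 1.0, -0.002], [-0.001, -0.002, -1.0]]
ft_force: [-0.2, 0.8, 0.3]
finger_gap: 0.085
0.525 [[-1.0, 0.0033, 0.0012], [0.0033, 1.0, -0.0016], [-0.0012, -0.0016, -1.0]] [-1.26   0.295 -0.038  1.764  0.014  1.083  0.265]
```

```bash

python3 -m jog '[[[-0.25,-0.5,0],[0,0,0]],[[-0.46,-0.98,0],[0,0,0]]]' >/dev/null
python3 -m jog '[[[-0.25,-0.5,0],[0,0,0]],[[-0.46,-0.98,0],[0,0,0]]]' | head -2
python3 -m jog '[[[-0.25,-0.5,0],[0,0,0]],[[-0.46,-0.98,0],[0,0,0]]]' | head -2
python3 -m jog '[[[-0.25,-0.5,0],[0,0,0]],[[-0.46,-0.98,0],[0,0,0]]]' | head -2
```

```text
time_s: 1.02
ee_pos: [0.3043, 0.2947, 0.3041]
time_s: 1.27
ee_pos: [0.3579, 0.1817, 0.3042]
time_s: 1.52
ee_pos: [0.4115, 0.0686, 0.3043]
```

```bash

python3 -m jog '[[[-0.25,-0.5,0],[0,0,0]],[[-0.46,-0.98,0],[0,0,0]]]' >/dev/null
python3 -m jog '[[[-0.25,-0.5,0],[0,0,0]],[[-0.46,-0.98,0],[0,0,0]]]' | head -2
python3 -m jog '[[[-0.25,-0.5,0],[0,0,0]],[[-0.46,-0.9,0],[0,0,0]],[[-0.46,-0.9,0],[0,0,0]],[[-0.46,-0.9,0],[0,0,0]]]'
python3 - <<'E'
from h import *
c=read_camera("wrist"); cv2.imwrite("pics/w1.png",c["frame"][:,:,::-1]); np.savez("w1.npz",**c)
W=cloud(c).reshape(-1,3); o=get_obs(); print(o["qpos"].round(3) if hasattr(o["qpos"],'round') else o["qpos"])
m=(W[:,2]>.068)&(W[:,2]<.09)&(np.hypot(W[:,0]-.587,W[:,1]+.3035)<.045)
print(m.sum(),circ(W[m][:,:2]),np.median(W[m],0))
E
```

```text
time_s: 2.02
ee_pos: [0.5188, -0.1571, 0.3039]
time_s: 2.52
ee_pos: [0.5728, -0.2634, 0.3031]
tcp_rot: [[-1.0, -0.001, -0.001], [-0.001, 1.0, 0.001], [0.001, 0.001, -1.0]]
ft_force: [0.4, -0.2, 0.1]
finger_gap: 0.0849
[-0.065  0.465  0.599  1.613 -0.281  1.152  2.173]
769 (array([ 0.58759129, -0.30347996]), np.float64(0.028114668092906716)) [ 0.59151853 -0.30540262  0.07730901]
```

View pics/w1.png

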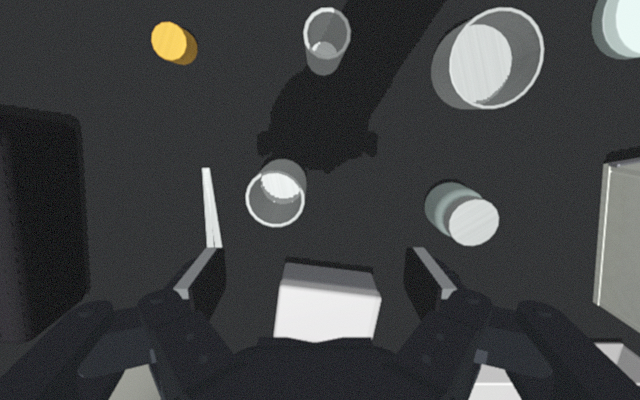

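```bash

python3 -m jog '[[[-0.123,-0.334,0.3],[0,0,0]],[[-0.123,-0.334,0.6],[0,0,0]],[[-0.123,-0.334,0.75],[0,0,0]],[[-0.123,-0.334,0.75],[0,0,0]],[[-0.123,-0.334,0.75],[0,0,0]]]'
```

```text
time_s: 3.2
ee_pos: [0.5881, -0.3039, 0.2156]
tcp_rot: [[-1.0, -0.002, 0.002], [-0.002, 1.0, -0.0], [-0.002, -0.0, -1.0]]
ft_force: [-0.3, -0.4, 0.7]
finger_gap: 0.0852
```

```bash

python3 -m jog '[[[0,0,0.25],[0,0,0]],[[0,0,0.5],[0,0,0]],[[0,0,0.68],[0,0,0]],[[0,0,0.776],[0,0,0]],[[0,0,0.776],[0,0,0]],[[0,0,0.776],[0,0,0]]]'
python3 -m jog '[[[0,0,0],[0,0,0]],[[0,0,0],[0,0,0]],[[0,0,0],[0,0,0]],[[0,0,0],[0,0,0]],[[0,0,0],[0,0,0]],[[0,0,0],[0,0,0]]]' 40 30
python3 - <<'E'
from h import *
c=read_camera("wrist"); cv2.imwrite("pics/w2.png",c["frame"][:,:,::-1])
E
```

```text
time_s: 3.95
ee_pos: [0.5878, -0.3048, 0.1218]
tcp_rot: [[-1.0, -0.001, 0.001], [-0.001, 1.0, -0.001], [-0.001, -0.001, -1.0]]
ft_force: [0.6, 0.6, 0.0]
finger_gap: 0.0848
time_s: 4.7
ee_pos: [0.5877, -0.3045, 0.1218]
tcp_rot: [[-1.0, -0.001, 0.001], [-0.001, 1.0, -0.0], [-0.001, -0.0, -1.0]]
ft_force: [-1.7, 0.7, 6.4]
finger_gap: 0.0591
```

View pics/w2.png

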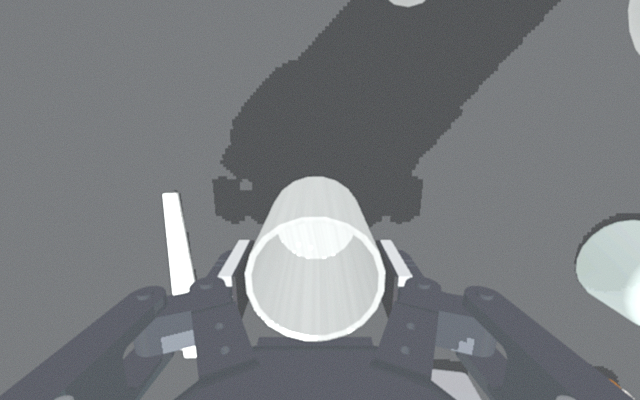

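```bash

python3 -m jog '[[[0,0,-0.2],[0,0,0]],[[0,0,-0.5],[0,0,0]],[[0,0,-0.8],[0,0,0]],[[0,0,-0.95],[0,0,0]],[[0,0,-0.95],[0,0,0]]]'
python3 -m jog '[[[0.15,0.25,0],[0,0,0]],[[0.35,0.57,0],[0,0,0]],[[0.56,0.91,0],[0,0,0]]]' |head -2
python3 -m jog '[[[0.2,0.33,0],[0,0,0]],[[0.4,0.65,0],[0,0,0]],[[0.52,0.85,0],[0,0,0]],[[0.56,0.91,0],[0,0,0]],[[0.56,0.91,0],[0,0,0]],[[0.56,0.91,0],[0,0,0]]]'
python3 - <<'E'
from h import *
c=read_camera("wrist"); cv2.imwrite("pics/w3.png",c["frame"][:,:,::-1])
for n in("top","scene"):
    c=read_camera(n);np.savez(n+"3.npz",**c);cv2.imwrite(f"pics/{n}3.png",c["frame"][:,:,::-1])
E
```

```text
time_s: 5.38
ee_pos: [0.5877, -0.3045, 0.2356]
tcp_rot: [[-1.0, -0.001, 0.002], [-0.001, 1.0, -0.001], [-0.002, -0.001, -1.0]]
ft_force: [0.6, 1.2, -2.2]
finger_gap: 0.0593
time_s: 5.75
ee_pos: [0.5184, -0.1939, 0.2328]
time_s: 6.5
ee_pos: [0.4531, -0.0871, 0.2346]
tcp_rot: [[-1.0, -0.0, 0.0], [-0.0, 1.0, -0.001], [-0.0, -0.001, -1.0]]
ft_force: [-0.2, -0.3, -1.4]
finger_gap: 0.0589
```

View pics/scene3.png

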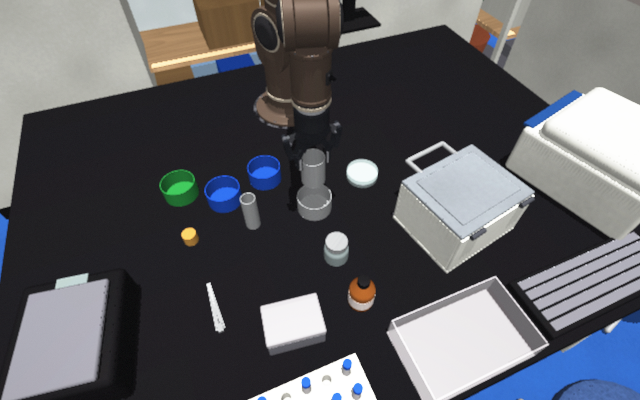

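View pics/w3.png

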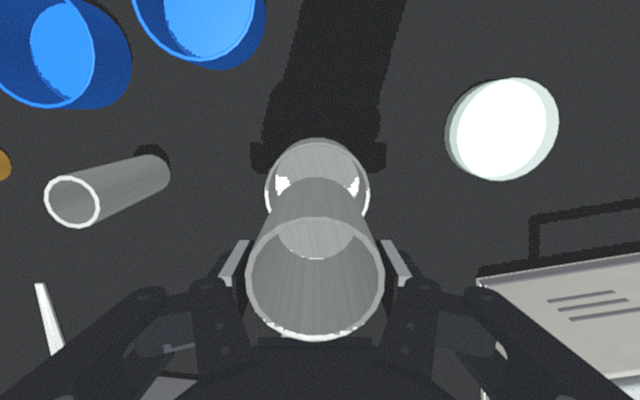

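```bash

python3 -m jog '[[[0,0.017,0.2],[0,0,0]],[[0,0.017,0.45],[0,0,0]],[[0,0.017,0.68],[0,0,0]],[[0,0.017,0.8],[0,0,0]],[[0,0.017,0.85],[0,0,0]],[[0,0.017,0.87],[0,0,0]],[[0,0.017,0.87],[0,0,0]]]'
python3 -m jog '[[[0,0,0.013],[0,0,0]],[[0,0,0.026],[0,0,0]],[[0,0,0.026],[0,0,0]]]'
```

```text
time_s: 7.52
ee_pos: [0.453, -0.0842, 0.1309]
tcp_rot: [[-1.0, -0.001, 0.001], [-0.001, 1.0, 0.0], [-0.001, 0.0, -1.0]]
ft_force: [-0.1, -0.2, -1.3]
finger_gap: 0.0591
time_s: 7.9
ee_pos: [0.4526, -0.084, 0.1273]
tcp_rot: [[-1.0, -0.001, 0.0], [-0.001, 1.0, 0.0], [-0.0, 0.0, -1.0]]
ft_force: [0.3, 0.4, -1.7]
finger_gap: 0.0592
```

```bash

python3 -m jog '[[[0,0,0.01],[0,0,0]],[[0,0,0.02],[0,0,0]],[[0,0,0.02],[0,0,0]]]'
python3 - <<'E'
from h import *
c=read_camera("wrist"); cv2.imwrite("pics/w4.png",c["frame"][:,:,::-1])
c=read_camera("scene");cv2.imwrite(f"pics/s4.png",cv2.resize(c["frame"][120:260,220:400,::-1],None,fx=4,fy=4))
E
```

```text
time_s: 8.28
ee_pos: [0.4529, -0.0841, 0.1257]
tcp_rot: [[-1.0, -0.001, 0.001], [-0.001, 1.0, 0.001], [-0.001, 0.001, -1.0]]
ft_force: [-3.7, 0.6, 13.6]
finger_gap: 0.0593
```

View pics/s4.png

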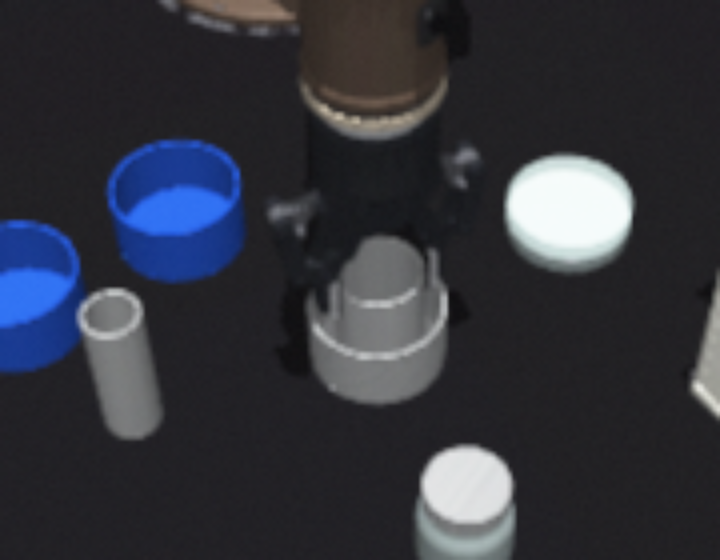

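The medium sits inside the wide one, and contact came at the predicted height (13.6 N upward). Releasing.

```bash

python3 -m jog '[[[0,0,-0.01],[0,0,0]],[[0,0,-0.01],[0,0,0]],[[0,0,-0.01],[0,0,0]],[[0,0,-0.01],[0,0,0]]]' 84
python3 -m jog '[[[0,0,-0.3],[0,0,0]],[[0,0,-0.7],[0,0,0]],[[0,0,-0.95],[0,0,0]],[[0,0,-0.95],[0,0,0]],[[0,0,-0.95],[0,0,0]]]'
python3 - <<'E'
from h import *
c=read_camera("wrist"); cv2.imwrite("pics/w5.png",c["frame"][:,:,::-1])
W=cloud(c).reshape(-1,3)
for h in(.05,.082):
    m=(abs(W[:,2]-h)<.004)&(np.hypot(W[:,0]-.4525,W[:,1]+.085)<.055); r=circ(W[m][:,:2]); print(h,m.sum(),r)
m=(W[:,2]>.1)&(W[:,2]<.112)&(np.hypot(W[:,0]-.442,W[:,1]+.253)<.03);print(m.sum(),m.sum()>20 and circ(W[m][:,:2]))
E
```

```text
time_s: 8.88
ee_pos: [0.4526, -0.0841, 0.1259]
tcp_rot: [[-1.0, -0.001, -0.0], [-0.001, 1.0, -0.0], [0.0, -0.0, -1.0]]
ft_force: [0.1, -0.1, -0.1]
finger_gap: 0.084
time_s: 9.5
ee_pos: [0.4523, -0.0838, 0.2395]
tcp_rot: [[-1.0, -0.002, -0.001], [-0.002, 1.0, 0.0], [0.001, 0.0, -1.0]]
ft_force: [0.5, 0.3, 0.1]
finger_gap: 0.0839
0.05 1381 (array([ 0.45198399, -0.08528298]), np.float64(0.04117017818553843))
0.082 963 (array([ 0.45323153, -0.08338298]), np.float64(0.02811405634469209))
1208 (array([ 0.4430652 , -0.25279638]), np.float64(0.017238629419983106))
```

View pics/w5.png

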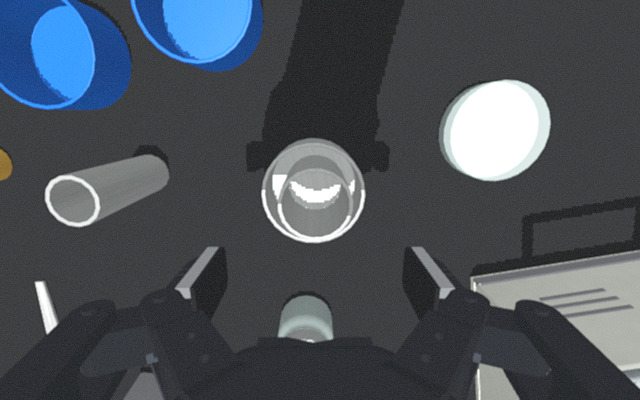

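Medium is centred in wide within 2 mm (wrist view: wide rim centre (313,190), medium rim (315,205)). Now the narrow one.

```bash

python3 -m jog '[[[0.02,-0.3,0],[0,0,0]],[[0.04,-0.7,0],[0,0,0]]]' |head -2
python3 -m jog '[[[0.02,-0.4,0],[0,0,0]],[[0.04,-0.68,0],[0,0,0]],[[0.04,-0.7,0],[0,0,0]],[[0.04,-0.7,0],[0,0,0]],[[0.04,-0.7,0],[0,0,0]]]'
```

```text
time_s: 9.8
ee_pos: [0.4477, -0.1679, 0.2388]
time_s: 10.42
ee_pos: [0.4434, -0.2508, 0.2395]
tcp_rot: [[-1.0, -0.003, -0.001], [-0.003, 1.0, 0.001], [0.001, 0.001, -1.0]]
ft_force: [-0.4, 0.2, 0.5]
finger_gap: 0.0836
```

```bash

python3 -m jog '[[[0,-0.016,0.2],[0,0,0]],[[0,-0.016,0.5],[0,0,0]],[[0,-0.016,0.68],[0,0,0]],[[0,-0.016,0.72],[0,0,0]],[[0,-0.016,0.72],[0,0,0]]]'
python3 -m jog '[[[0,0,0],[0,0,0]],[[0,0,0],[0,0,0]],[[0,0,0],[0,0,0]],[[0,0,0],[0,0,0]],[[0,0,0],[0,0,0]],[[0,0,0],[0,0,0]],[[0,0,0],[0,0,0]]]' 20 30
python3 - <<'E'
from h import *
c=read_camera("wrist"); cv2.imwrite("pics/w6.png",c["frame"][:,:,::-1])
E
```

```text
time_s: 11.05
ee_pos: [0.4435, -0.2536, 0.1539]
tcp_rot: [[-1.0, -0.002, 0.0], [-0.002, 1.0, 0.0], [-0.0, 0.0, -1.0]]
ft_force: [0.2, -0.1, 0.9]
finger_gap: 0.0841
time_s: 11.92
ee_pos: [0.4436, -0.2541, 0.1544]
tcp_rot: [[-1.0, -0.001, 0.001], [-0.001, 1.0, 0.0], [-0.001, 0.0, -1.0]]
ft_force: [-0.4, -0.2, 6.0]
finger_gap: 0.0368
```

View pics/w6.png

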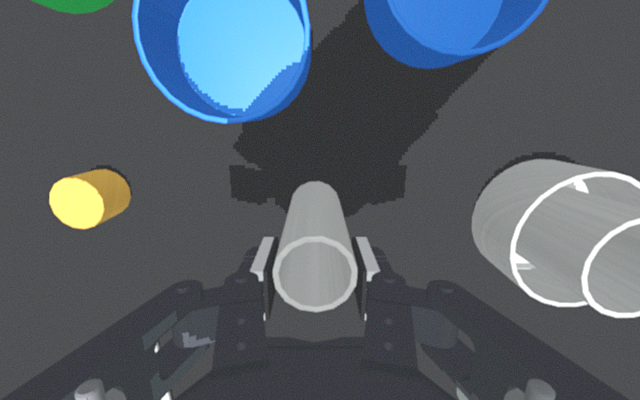

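```bash

python3 -m jog '[[[0,0,-0.2],[0,0,0]],[[0,0,-0.5],[0,0,0]],[[0,0,-0.85],[0,0,0]],[[0,0,-0.98],[0,0,0]],[[0,0,-0.98],[0,0,0]]]' |head -2
python3 -m jog '[[[-0.01,0.2,0],[0,0,0]],[[-0.03,0.48,0],[0,0,0]],[[-0.04,0.71,0],[0,0,0]]]' |head -2
python3 -m jog '[[[-0.02,0.25,0],[0,0,0]],[[-0.03,0.5,0],[0,0,0]],[[-0.04,0.65,0],[0,0,0]],[[-0.04,0.71,0],[0,0,0]],[[-0.04,0.71,0],[0,0,0]],[[-0.04,0.71,0],[0,0,0]]]'
python3 - <<'E'
from h import *
c=read_camera("wrist"); cv2.imwrite("pics/w7.png",c["frame"][:,:,::-1])
E
```

```text
time_s: 12.6
ee_pos: [0.4435, -0.254, 0.2717]
time_s: 12.98
ee_pos: [0.4472, -0.1672, 0.2695]
time_s: 13.72
ee_pos: [0.4524, -0.0845, 0.2709]
tcp_rot: [[-1.0, -0.0, -0.0], [-0.0, 1.0, -0.0], [0.0, -0.0, -1.0]]
ft_force: [-0.3, -1.0, -0.9]
finger_gap: 0.0371
```

View pics/w7.png

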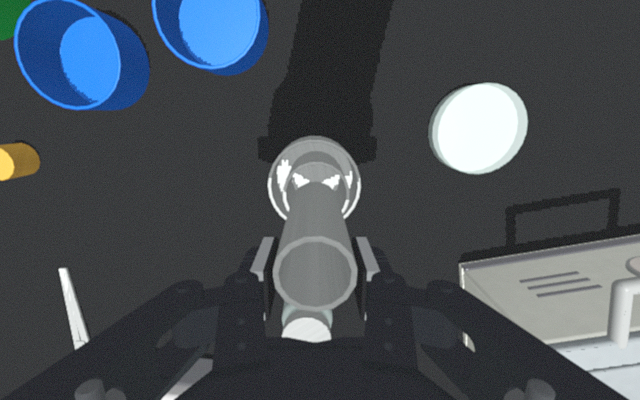

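```bash

python3 -m jog '[[[-0.006,0.006,0.2],[0,0,0]],[[-0.006,0.006,0.4],[0,0,0]],[[-0.006,0.006,0.6],[0,0,0]],[[-0.006,0.006,0.76],[0,0,0]],[[-0.006,0.006,0.84],[0,0,0]],[[-0.006,0.006,0.87],[0,0,0]],[[-0.006,0.006,0.87],[0,0,0]]]'
python3 -m jog '[[[0,0,0.013],[0,0,0]],[[0,0,0.026],[0,0,0]],[[0,0,0.026],[0,0,0]]]'
```

```text
time_s: 14.65
ee_pos: [0.4535, -0.0831, 0.1671]
tcp_rot: [[-1.0, -0.001, 0.0], [-0.001, 1.0, -0.0], [-0.0, -0.0, -1.0]]
ft_force: [-0.3, -0.6, -1.3]
finger_gap: 0.037
time_s: 15.02
ee_pos: [0.4534, -0.0828, 0.1638]
tcp_rot: [[-1.0, -0.001, 0.0], [-0.001, 1.0, 0.0], [-0.0, 0.0, -1.0]]
ft_force: [0.9, 0.5, -0.2]
finger_gap: 0.037
```

```bash

python3 -m jog '[[[0,0,0.01],[0,0,0]],[[0,0,0.015],[0,0,0]],[[0,0,0.015],[0,0,0]]]'
```

```text
time_s: 15.4
ee_pos: [0.4537, -0.083, 0.1624]
tcp_rot: [[-1.0, -0.001, 0.001], [-0.001, 1.0, 0.0], [-0.001, 0.0, -1.0]]
ft_force: [-0.8, 0.9, 5.0]
finger_gap: 0.037
```

```bash

python3 -m jog '[[[0,0,0],[0,0,0]],[[0,0,0],[0,0,0]],[[0,0,0],[0,0,0]],[[0,0,0],[0,0,0]],[[0,0,0],[0,0,0]]]' 80
python3 -m jog '[[[0,0,-0.2],[0,0,0]],[[0,0,-0.6],[0,0,0]],[[0,0,-0.98],[0,0,0]],[[0,0,-0.98],[0,0,0]],[[0,0,-0.98],[0,0,0]]]'
python3 - <<'E'
from h import *
c=read_camera("wrist"); cv2.imwrite("pics/w8.png",c["frame"][:,:,::-1])
W=cloud(c).reshape(-1,3)
for h,R in(.05,.05),(.082,.035),(.114,.024):
    m=(abs(W[:,2]-h)<.005)&(np.hypot(W[:,0]-.4525,W[:,1]+.085)<R); r=circ(W[m][:,:2]); print(h,m.sum(),r,np.median(W[m][:,2]))
c=read_camera("scene");np.savez("s8.npz",**c);cv2.imwrite(f"pics/s8.png",cv2.resize(c["frame"][120:260,220:400,::-1],None,fx=4,fy=4))
E
```

```text
time_s: 16.02
ee_pos: [0.4533, -0.0829, 0.1619]
tcp_rot: [[-1.0, -0.001, -0.0], [-0.001, 1.0, -0.0], [0.0, -0.0, -1.0]]
ft_force: [0.2, 0.2, -1.1]
finger_gap: 0.0798
time_s: 16.65
ee_pos: [0.453, -0.0826, 0.2792]
tcp_rot: [[-1.0, -0.002, -0.0], [-0.002, 1.0, 0.001], [0.0, 0.001, -1.0]]
ft_force: [-0.3, 1.3, -1.4]
finger_gap: 0.08
0.05 1175 (array([ 0.45367636, -0.08539271]), np.float64(0.04042664476038743)) 0.049731623086989474
0.082 755 (array([ 0.45166733, -0.08353848]), np.float64(0.025529233298744656)) 0.08181817611708675
0.114 581 (array([ 0.45314317, -0.0828645 ]), np.float64(0.017195826006128127)) 0.11354571776212605
```

View pics/w8.png

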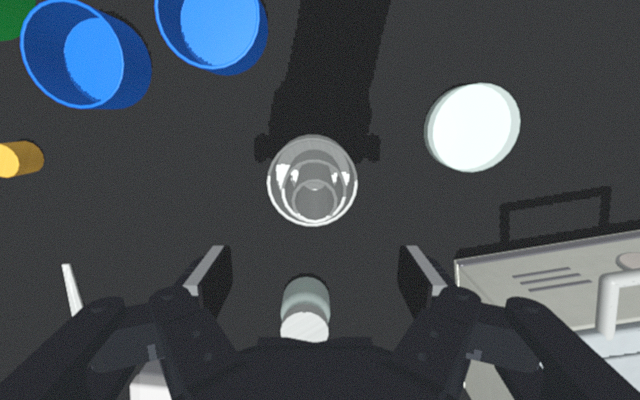

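View pics/s8.png

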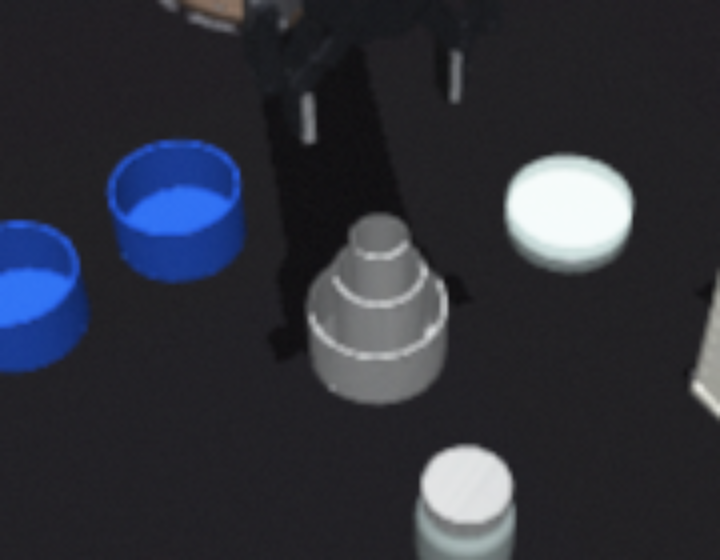

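Nest stands concentric, with rims at 50, 82 and 114 mm. Now measure the bar.

```bash
python3 - <<'E'
from h import *
for n in("top0","scene0"):
    C=dict(np.load(n+".npz")); p=cloud(C).reshape(-1,3)
    a=np.array([.561,.093]); b=np.array([.517,.329]); t=(b-a)/np.linalg.norm(b-a); nx=np.array([t[1],-t[0]])
    d=(p[:,:2]-a)@nx; s=(p[:,:2]-a)@t
    m=(d<-.036)&(d>-.062)&(s>.03)&(s<.21)&(p[:,2]>.13)&(p[:,2]<.16)
    q=p[m]
    vx,vy,x0,y0=cv2.fitLine(q[:,:2].astype(np.float32),cv2.DIST_HUBER,0,.01,.01).ravel()
    if vy<0: vx,vy=-vx,-vy
    s2=(q[:,:2]-[x0,y0])@[vx,vy]; mid=np.array([x0,y0])+(s2.min()+s2.max())/2*np.array([vx,vy])
    print(n,len(q),"ydir",vx,vy,"yaw",np.degrees(np.arctan2(-vx,vy)),"mid",mid,"len",np.ptp(s2),"z",np.percentile(q[:,2],[10,50,95]))
    # lid front edge line fit: lid corner fit
    m=(s>.02)&(s<.21)&(p[:,2]>.138)&(p[:,2]<.155)&(d>-.025)&(d<.25)
    q=p[m]; ss=s[m]; dd=d[m]; pts=[]
    for k in np.arange(.0,.24,.004):
        mm=(ss>k)&(ss<k+.004)
        if mm.sum()>5: pts.append(q[mm][np.argmin(dd[mm])][:2])
    vx,vy,x0,y0=cv2.fitLine(np.array(pts,np.float32),cv2.DIST_HUBER,0,.01,.01).ravel()
    print("edge yaw",np.degrees(np.arctan(-vx/vy)))
E
```

```text
top0 185 ydir -0.19336446 0.981127 yaw 11.149195 mid [0.49555443 0.20427048] len 0.13049472289220093 z [0.14078853 0.14449996 0.14833363]
edge yaw 10.691518
scene0 143 ydir -0.1799394 0.9836777 yaw 10.36623 mid [0.50009567 0.2032731 ] len 0.12971197869078976 z [0.14370409 0.1456841  0.14796866]
edge yaw 11.003685
```

```bash

python3 -m jog '[[[-0.06,0.32,0],[0,0,0.32]],[[-0.12,0.64,0],[0,0,0.64]],[[-0.18,0.96,0],[0,0,0.95]],[[-0.18,0.96,0],[0,0,0.95]]]' 32 40
python3 -m jog '[[[0.09,0.32,0],[0,0,0.32]],[[0.18,0.64,0],[0,0,0.64]],[[0.27,0.93,0],[0,0,0.95]],[[0.27,0.93,0],[0,0,0.95]]]' 
python3 -m jog '[[[0.13,0.09,0],[0,0,0.3]],[[0.26,0.18,0],[0,0,0.6]],[[0.38,0.27,0],[0,0,0.87]],[[0.38,0.27,0],[0,0,0.87]],[[0.38,0.27,0],[0,0,0.87]],[[0.38,0.27,0],[0,0,0.87]]]' 
python3 - <<'E'
from h import *
c=read_camera("wrist"); cv2.imwrite("pics/w9.png",c["frame"][:,:,::-1]); np.savez("w9.npz",**c)
o=get_obs(); R=np.array(o["tcp_rot"]); W=cloud(c).reshape(-1,3)
yaw=np.radians(10.6); cx=np.array([np.cos(yaw),np.sin(yaw)]); cy=np.array([-cx[1],cx[0]])
d=(W[:,:2]-[.498,.2035])@cx; s=(W[:,:2]-[.498,.2035])@cy
m=(abs(d)<.015)&(abs(s)<.09)&(W[:,2]>.128)&(W[:,2]<.155)
print(m.sum(), d[m].min(),d[m].max(),s[m].min(),s[m].max(),W[m][:,2].max(), o["ee_pos"], o["qpos"])
q=W[m]; print(cv2.fitLine(q[:,:2].astype(np.float32),cv2.DIST_HUBER,0,.01,.01).ravel())
E
```

```text
time_s: 17.25
ee_pos: [0.4746, 0.0353, 0.2781]
tcp_rot: [[-0.891, 0.453, -0.002], [0.453, 0.891, -0.001], [0.002, -0.002, -1.0]]
ft_force: [0.3, -0.4, -0.3]
finger_gap: 0.0317
time_s: 17.75
ee_pos: [0.4967, 0.1484, 0.2782]
tcp_rot: [[-0.586, 0.811, -0.002], [0.811, 0.586, -0.001], [-0.0, -0.002, -1.0]]
ft_force: [-0.4, -1.4, -0.1]
finger_gap: 0.0319
time_s: 18.5
ee_pos: [0.4968, 0.2009, 0.2795]
tcp_rot: [[-0.186, 0.982, -0.0], [0.982, 0.186, -0.0], [-0.0, -0.0, -1.0]]
ft_force: [-0.6, 0.6, 0.0]
finger_gap: 0.032
3326 -0.005085939203173695 0.014951552495599828 -0.06274840544934568 0.06676532878298606 0.1485650116149916 [0.49679214 0.2011437  0.27958808] [-1.06487982  0.33804415  0.75002914  1.87921694 -0.26744447  1.02679684
 -0.01587149]
[ 0.17991301 -0.9836825   0.49850777  0.2115616 ]
```

View pics/w9.png

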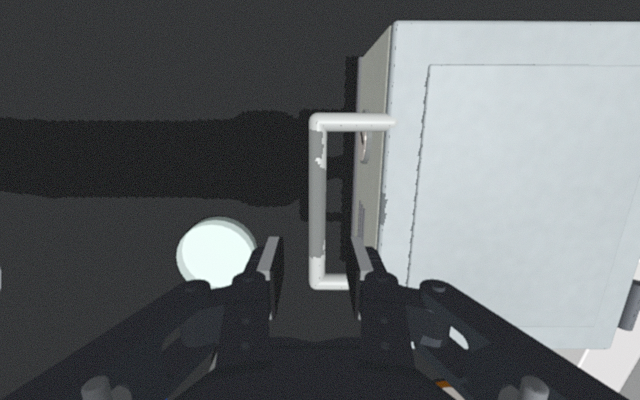

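```bash
python3 - <<'E'
from h import *
c=dict(np.load("w9.npz")); W=cloud(c).reshape(-1,3)
o=get_obs();R=np.array(o["tcp_rot"]); q=(W-o["ee_pos"])@R
m=(abs(q[:,1])<.02)&(q[:,0]>-.04)&(q[:,0]<.05)&(q[:,2]>.125)&(q[:,2]<.15)
print(m.sum(),np.percentile(q[m][:,1],[0,2,50,98,100]),np.percentile(q[m],[1,50],axis=0))
E
```

```text
2024 [-0.00348963 -0.00332714  0.00236908  0.00798216  0.00851302] [[-0.03896225 -0.00340458  0.13161041]
 [ 0.00876838  0.00236908  0.13363168]]
```

Wrist view: the bar runs down column 317, rows 118–285, level with the gripper. I descend onto it.

```bash

python3 -m jog '[[[0.035,0.021,0.15],[0,0,0]],[[0.035,0.021,0.4],[0,0,0]],[[0.035,0.021,0.6],[0,0,0]],[[0.035,0.021,0.7],[0,0,0]],[[0.035,0.021,0.7],[0,0,0]],[[0.035,0.021,0.7],[0,0,0]]]'
python3 -m jog '[[[0,0,0],[0,0,0]],[[0,0,0],[0,0,0]],[[0,0,0],[0,0,0]],[[0,0,0],[0,0,0]],[[0,0,0],[0,0,0]]]' 5 40
python3 - <<'E'
from h import *
c=read_camera("wrist"); cv2.imwrite("pics/w10.png",c["frame"][:,:,::-1])
E
```

```text
time_s: 19.3
ee_pos: [0.4988, 0.207, 0.1961]
tcp_rot: [[-0.186, 0.983, 0.001], [0.983, 0.186, 0.0], [0.0, 0.001, -1.0]]
ft_force: [-0.2, 0.3, -0.2]
finger_gap: 0.0323
time_s: 19.92
ee_pos: [0.4976, 0.2069, 0.1963]
tcp_rot: [[-0.186, 0.983, -0.002], [0.983, 0.186, 0.001], [0.001, -0.002, -1.0]]
ft_force: [-4.5, -1.4, 7.3]
finger_gap: 0.0104
```

View pics/w10.png

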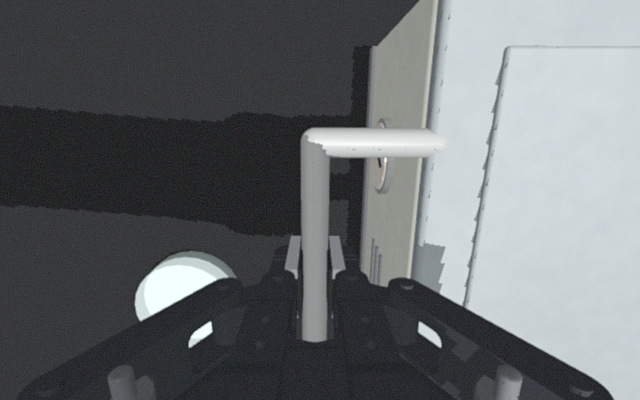

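```bash

python3 -m jog '[[[0,0.002,-0.089],[0,0,0]],[[0,0.008,-0.178],[0,0,0]],[[0,0.017,-0.266],[0,0,0]],[[0,0.031,-0.355],[0,0,0]],[[0,0.031,-0.355],[0,0,0]]]'
python3 -c "
from h import *
c=read_camera('scene'); cv2.imwrite('pics/s11.png',c['frame'][:,:,::-1])"
```

```text
time_s: 20.6
ee_pos: [0.5011, 0.2075, 0.2389]
tcp_rot: [[-0.186, 0.983, -0.002], [0.983, 0.186, 0.0], [0.001, -0.002, -1.0]]
ft_force: [-5.6, -0.8, -2.1]
finger_gap: 0.011
```

View pics/s11.png

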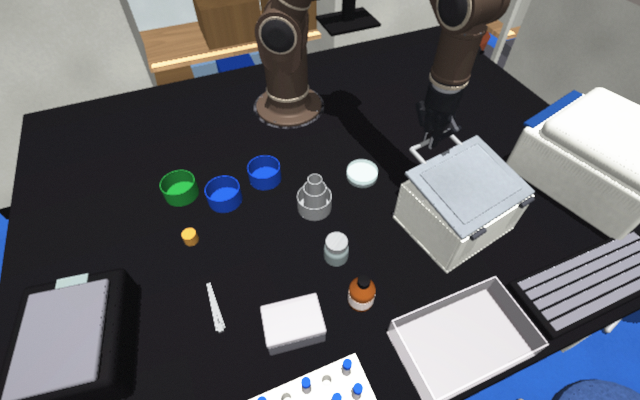

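```bash

python3 -m jog '[[[0,0.017,-0.087],[0,0,0]],[[0,0.039,-0.174],[0,0,0]],[[0,0.063,-0.26],[0,0,0]],[[0,0.092,-0.344],[0,0,0]],[[0,0.124,-0.427],[0,0,0]],[[0,0.16,-0.508],[0,0,0]],[[0,0.2,-0.588],[0,0,0]],[[0,0.2,-0.588],[0,0,0]],[[0,0.2,-0.588],[0,0,0]]]'
```

```text
time_s: 21.78
ee_pos: [0.5237, 0.2117, 0.3093]
tcp_rot: [[-0.186, 0.983, -0.005], [0.983, 0.186, -0.0], [0.001, -0.005, -1.0]]
ft_force: [-13.1, -2.8, 2.8]
finger_gap: 0.0104
```

```bash

python3 -m jog '[[[0,0.035,-0.078],[0,0,0]],[[0,0.077,-0.154],[0,0,0]],[[0,0.126,-0.228],[0,0,0]],[[0,0.179,-0.3],[0,0,0]],[[0,0.235,-0.37],[0,0,0]],[[0,0.294,-0.437],[0,0,0]],[[0,0.355,-0.501],[0,0,0]],[[0,0.355,-0.501],[0,0,0]],[[0,0.355,-0.501],[0,0,0]],[[0,0.355,-0.501],[0,0,0]]]'
python3 - <<'E'
from h import *
for n in("scene","top","wrist"):
    c=read_camera(n); cv2.imwrite(f'pics/{n}12.png',c['frame'][:,:,::-1]); np.savez(n+"12.npz",**c)
    if n!="wrist":
        p=cloud(c).reshape(-1,3); yaw=np.radians(10.6); cx=np.array([np.cos(yaw),np.sin(yaw)]); cy=np.array([-cx[1],cx[0]])
        # hinge = bar + .245
        H=np.array([.498,.2035])+.245*cx
        d=(p[:,:2]-H)@cx; s=(p[:,:2]-H)@cy
        m=(abs(s)<.11)&(d<-.015)&(d>-.14)&(p[:,2]>.15)&(p[:,2]<.3)
        k=np.polyfit(d[m],p[m][:,2],1); print(n,m.sum(),"angle",np.degrees(np.arctan(-k[0])))
o=get_obs();print(np.round(o["qvel"],4))
E
```

```text
time_s: 23.02
ee_pos: [0.5658, 0.2194, 0.3711]
tcp_rot: [[-0.186, 0.983, -0.004], [0.983, 0.186, 0.001], [0.002, -0.004, -1.0]]
ft_force: [-16.8, -3.4, 11.3]
finger_gap: 0.0104
scene 6180 angle 43.52309995751112
top 1173 angle 43.46814315922745
[ 0.001   0.0021 -0.0001  0.     -0.0018  0.0002 -0.0006]
```

View pics/scene12.png

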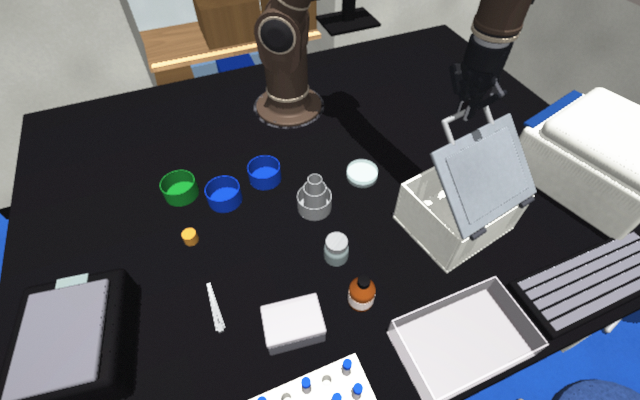

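View pics/wrist12.png

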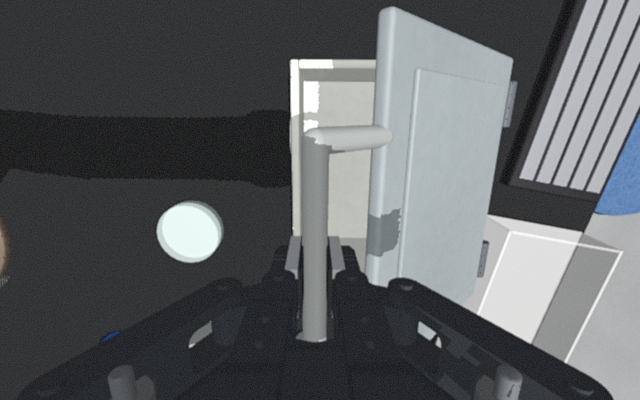

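The lid stands at 43.5° in both views. I ease off the radial push slightly and let it settle.

```bash

python3 -m jog '[[[0,-0.004,-0.006],[0,0,0]],[[0,-0.008,-0.012],[0,0,0]],[[0,-0.008,-0.012],[0,0,0]],[[0,-0.008,-0.012],[0,0,0]],[[0,-0.008,-0.012],[0,0,0]],[[0,-0.008,-0.012],[0,0,0]],[[0,-0.008,-0.012],[0,0,0]],[[0,-0.008,-0.012],[0,0,0]]]'
python3 - <<'E'
from h import *
for k in range(2):
  for n in("scene","top"):
    c=read_camera(n); np.savez(n+"13.npz",**c)
    p=cloud(c).reshape(-1,3); yaw=np.radians(10.6); cx=np.array([np.cos(yaw),np.sin(yaw)]); cy=np.array([-cx[1],cx[0]])
    H=np.array([.498,.2035])+.245*cx
    d=(p[:,:2]-H)@cx; s=(p[:,:2]-H)@cy
    m=(abs(s)<.11)&(d<-.015)&(d>-.14)&(p[:,2]>.15)&(p[:,2]<.3)
    kk=np.polyfit(d[m],p[m][:,2],1); print(n,"angle",np.degrees(np.arctan(-kk[0])))
    for h,R in(.05,.055),(.082,.036),(.114,.026):
        m=(abs(p[:,2]-h-.001)<.004)&(np.hypot(p[:,0]-.453,p[:,1]+.084)<R); print(h,m.sum(),circ(p[m][:,:2])[0].round(4))
    c0=dict(np.load(n+"0.npz")); 
    W0=cloud(c0)[...,2];W1=cloud(c)[...,2]; D=(abs(W0-W1)>.015).astype(np.uint8); D=cv2.morphologyEx(D,cv2.MORPH_OPEN,np.ones((3,3)))
    nc,_,st,ce=cv2.connectedComponentsWithStats(D); print([(ce[i].astype(int).tolist(),int(st[i,4])) for i in range(1,nc)])
E
```

```text
time_s: 24.18
ee_pos: [0.5661, 0.2196, 0.3719]
tcp_rot: [[-0.186, 0.983, -0.0], [0.983, 0.186, 0.001], [0.001, -0.0, -1.0]]
ft_force: [-7.0, -0.9, 3.4]
finger_gap: 0.0107
scene angle 43.781320307054884
0.05 140 [ 0.4542 -0.0852]
0.082 93 [ 0.455  -0.0836]
0.114 54 [ 0.4537 -0.0822]
[([260, 28], 423), ([478, 125], 14339), ([305, 33], 262), ([314, 192], 681), ([249, 209], 479), ([246, 266], 771)]
top angle 43.764007626517966
0.05 73 [ 0.4509 -0.0856]
0.082 51 [ 0.4516 -0.0834]
0.114 28 [ 0.4517 -0.0829]
[([163, 274], 38699), ([409, 169], 119), ([401, 180], 98), ([254, 191], 119), ([226, 197], 148), ([337, 210], 113), ([392, 218], 135), ([336, 221], 82), ([330, 378], 426)]
scene angle 43.76408648337612
0.05 139 [ 0.4536 -0.0845]
0.082 105 [ 0.4555 -0.0834]
0.114 56 [ 0.4538 -0.0823]
[([261, 11], 196), ([478, 125], 14321), ([305, 34], 267), ([259, 42], 229), ([314, 192], 681), ([249, 209], 486), ([246, 266], 776)]
top angle 43.66274906163578
0.05 79 [ 0.452  -0.0856]
0.082 55 [ 0.4514 -0.0833]
0.114 27 [ 0.4516 -0.083 ]
[([163, 274], 38645), ([409, 169], 130), ([401, 180], 98), ([239, 194], 272), ([337, 210], 114), ([392, 218], 134), ([336, 221], 82), ([330, 378], 429)]
```

Only the beakers, the lid and the arm have changed since the start. The nest is intact and the lid is steady at 43.8°. Handing in.

```bash
python3 -c "
from h import *
print(close_job())"
```

```text
the job is handed in; nothing more can be done
None
```

I nested the three beakers, raised the chest lid by its bar and handed the job in with the gripper still holding it open, at about 24 s of the 67 s allowed. No verdict is reported on hand-in.

- **Nest:** the medium beaker was set in the wide one and the narrow one in the medium, each released only after touching down. Rims stood at 50, 82 and 114 mm, as they should for a full nest. The final scene and top views put all three centres within about 3 mm of each other.
- **Lid:** the last four camera readings gave 43.7–43.8° open, steady, against the 45° target (within 7 allowed). The fingers held the bar at a 40 N grip setting, with a wrist force of about 8 N. That includes a small leftover push towards the hinge, which I had eased from about 20 N.
- **Other things on the bench:** comparing depth pictures from before and after showed changes only at the beakers, the lid and the arm.
- **Disagreements:** the scene and top cameras differed by about 2–3 mm in x, within their stated calibration. Nothing else disagreed, and no check failed.

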